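Find the loose pipe clamp at the glass bench and hold its cap open

ROBOT

A 7-joint arm with a two-finger parallel gripper is mounted at the origin on the work surface. World frame = base frame: x ahead of the robot, y to its left, z up, the work surface at z = 0. Lengths are in m, angles in rad, forces in N, time in s.
With the tool pointing down it reaches from about 0.425 to 0.925 m from the base axis. Payload 6.8 kg.
Tool frame: the origin (TCP) lies at the very end of the fingers, on their centre line; the grasp point (between the pads) lies 19 mm behind it (tcp_to_grasp is the distance from the TCP to the grasp point, in m); z points along the fingers, y is the direction in which the jaws open and shut (so a half turn about z gives the same grasp; the last joint's range is limited). The gripper opens to 85 mm and grips with 20 to 120 N. Pads are 22 mm wide; open, the fingers measure 114 mm over their backs; the gripper's body (76 mm by 85 mm) begins 54 mm behind the grasp point. The pads swing forward as they close: fully open they stand 13 mm farther back than shut.
Start: joints at [-1.311, 0.477, 0.022, 1.555, -0.011, 1.109, -0.083], TCP at [0.243, 0.63, 0.207] pointing down, gripper open.
Joint ranges: [-2.96, 2.96], [-0.34, 2.1], [-1.41, 1.46], [0.24, 2.44], [-1.37, 4.51], [0.17, 1.92], [-2.96, 2.96]. Speed limits (rad/s): [2.39, 2.39, 3.14, 3.14, 3.14, 3.14, 3.14].

INTERFACE

Orientations are given as a unit quaternion [w, x, y, z].
In Python, from station import * gives the robot as it stands.
- The arm moves only by the tool apply_moves, never from a script. Its argument "increments" is one flat list of numbers, 5 for each row, row after row: the finger opening in mm, from 0 to 85.4, then the shift along the tool's x, y, z in mm, then the turn about the tool's z in degrees. In form: [claw, tx, ty, tz, roll, claw, tx, ty, tz, roll, ...]. A call has 1 to 12 rows; each row shifts and turns the pose as measured when the row begins, along the tool's axes as they then stand; what a row does not reach is not made up. A row lasts 1/8 s, in which the tool goes at most 62.5 mm and 10.7 degrees, less where a joint would pass 70% of its speed; a pose out of reach is approached as far as the arm can. A call with a gripper value outside its range is refused whole. The fingers move at their own pace and stop on an object; "squeeze" is the grip in N (left out, the last holds). Time passes only in rows, so rows that do not move let the fingers close. It gives the time, the measured TCP pose, the force and the opening at its end, in the units of the state.
- get_obs(): the state, without advancing time (a new reading comes with each control period).
- read_camera(name): name is "scene" or "top" or "wrist"; returns (picture, depth): 400x640x3 uint8, blue, green, red; 400x640 float32, m along the optical axis (not along the pixel's ray), 0 where there is no reading.
- get_calibration(name): a dict with "mtx" (3x3 intrinsics, pixels), "camera_from_world" (4x4, takes a point from world to camera coordinates); the wrist camera has in their place "T_tool_cam" (4x4, takes a point from camera to tool coordinates, whose origin is the TCP and whose axes are the flange's). Camera axes: x right, y down, z forward; pixel columns grow to the right and rows downward; lengths in m; the calibration is good to about 2 mm. A picture is of the moment at which its call begins: read the wrist's pose just before it. get_calibration takes no time and is no camera call.
- hand_in(): hands the job in, once; it reports no verdict.
Trained networks look in the newest picture that a camera, given by its name, has taken for a name from the list of things; names that differ only in an ending like _2 or _b are one class to them, and where a whole thing is asked for, a point or a joint stands for the part that bears it (a point fixed in the world has none). Each returns a list of dicts, best first, with "p" (0 to 1); they miss things now and then, are a little off and sometimes report something else, mostly with a low value. They report only what shows in the picture. A call takes as long as a camera call.
- outline_of(camera, thing): "pixels" (400x640 bool, what is visible of it) and "extent" ([centre column, centre row, width, height] in pixels, round what is visible of it).
The state is a dict: "t": time; "q": joint angles; "joint_vel": joint speeds; "joint_torque": joint torques, N m; "eef_pos": TCP position; "tool_rot": TCP orientation; "contact_force": force on the tool from outside, world axes, zero at the start; "torque": the same for the moment, N m; "gripper_width": opening from 0.0 (shut) to 1.0 (fully open).
Only numpy, scipy, OpenCV 4.12 (cv2) and the standard library are available. Lean on these libraries where they do the work, as an engineer would, in place of code of your own. Each camera call takes 0.05 s, during which the arm holds its last target.

TASK

The gas pipe on the torch bench rattles because one of its three hinged clamps has a loose screw, and by eye they all look the same. Tap the screw heads from above with the fingertips to feel which one gives, then lift the cap of that clamp at least 45 degrees open by its screw or lug and finish while still holding it open, so that I can change the nut underneath. Leave the other two clamps shut and do not knock over or shift the things lying around.

Things in the scene. Friction and masses are not known exactly. Their poses are not given: they have to be found in the camera images.
- rail: Fixed rail, 112 x 420 mm, under a 22 mm copper gas pipe (along rail y, axis at z 46 mm). Origin: bench height, under the pipe at the middle clamp; z up, x away from the robot. Hinged clamps at y +130, 0, -130 mm: hinge line parallel to y at x -32, z 46 mm (near side), vertical screw at x +36 mm (far side). On the pipe: brass tee, stub towards -x, at y +65 mm.
- head_1 (a point): Centre (half-way up) of the round knurled steel head of the clamp screw at the left end (rail y +130 mm): 22 mm wide, 14 mm high, top at z 74 mm. Under it 6 mm of dark spring washers, then the cap's steel lug, 22 mm wide, 8 mm thick, top at z 54 mm, its edge 20 mm beyond the screw axis. The screw is captive: lifting it lifts the cap.
- head_2 (a point): The same on the middle clamp (rail y 0). Tapped from above, the head of a tight screw goes down less than 1 mm; the head of the loose one gives 5 mm against its spring washers (1 N to start, 3 N fully down) and springs back. All three look alike; which one is loose changes from start to start.
- head_3 (a point): The same on the clamp at the right end (rail y -130 mm).
- cap_1 (a joint): Steel cap (top half) of the clamp at the left end (rail +y 130 mm): hinge angle in rad, 0 = shut on the pipe; grows as the screw side swings up and over towards the robot, stop at 1.1. 0.2 to 0.32 kg with its screw; falls shut when let go. The cap of a tight clamp cannot be lifted.
- cap_2 (a joint): Steel cap (top half) of the clamp at the middle (rail y 0): hinge angle in rad, 0 = shut on the pipe; grows as the screw side swings up and over towards the robot, stop at 1.1. 0.2 to 0.32 kg with its screw; falls shut when let go. The cap of a tight clamp cannot be lifted.
- cap_3 (a joint): Steel cap (top half) of the clamp at the right end (rail -y, -130 mm): hinge angle in rad, 0 = shut on the pipe; grows as the screw side swings up and over towards the robot, stop at 1.1. 0.2 to 0.32 kg with its screw; falls shut when let go. The cap of a tight clamp cannot be lifted.
- spanner_grip (a point): Bystander: steel spanner lying in front of the rail (point at its handle).
- frit_jar: Bystander: round glass jar, 48 mm wide, 58 mm tall, behind the rail; origin under its centre.
- powder_jar: Bystander: round glass jar, 42 mm wide, 50 mm tall, behind the rail; origin under its centre.
- marver: Bystander: black graphite paddle 85 x 60 x 10 mm with a wooden handle, lying in front of the rail; origin under the plate.
- bead_stand: Bystander: wooden block 130 x 50 x 32 mm with upright pins and beads, 109 mm tall; origin under its centre.
- bead_press: Bystander: small brass bead press 40 x 55 mm, 70 mm tall; origin under its centre.
- spare_screw: Bystander: spare clamp screw standing on its 22 mm head, 48 mm tall, in front of the rail; origin under its centre.
- water_bottle: Bystander: clear bottle, 64 mm wide, 200 mm tall, standing at the right of the bench; origin under its centre.

How it is judged:
By the outcome, as a careful person would: the job done as asked, in the order asked, and still so for the second after the job is handed in, while the arm keeps its last pose, push and grip.
It also fails if it takes over 48 s, if anything falls off the work surface, if the arm or the gripper's body presses on something with over 40 N, if the wrist force passes 120 N, or if a joint passes its speed limit or range.

## Working session

There is one attempt and no reset: what is moved stays moved. The work goes in short steps, Python scripts to look and compute and a tool call to move; the robot and the scene stay as the last step left them, time stands still between calls to the robot, and variables do not carry over. Pictures are saved under pics/ and viewed, and the job is handed in when it is done.

Besides the shell and the picture viewer there is one more tool, called after "Call:" in YAML: its name, and indented under it one key for each argument. apply_moves: Moves the arm, as the interface text tells. Its arguments: {"type":"object","properties":{"increments":{"type":"array"},"squeeze":{"type":"number"}},"required":["increments"]}

```bash
mkdir -p pics; ls; python3 - <<'E'
from station import *
import cv2
o=get_obs(); print({k:o[k] for k in ['t','eef_pos','tool_rot','contact_force','gripper_width']})
for n in ['scene','top']:
    im,d=read_camera(n); cv2.imwrite(f'pics/{n}0.png',im)
    import numpy as np; np.save(f'pics/{n}0.npy',d)
E
```

```text
pics
{'t': 0.0, 'eef_pos': array([0.24247401, 0.62924391, 0.20610504]), 'tool_rot': array([-1.17589127e-04,  1.82860394e-01,  9.83138443e-01, -9.30163887e-04]), 'contact_force': array([ 0.16490471, -0.27870978,  0.46498073]), 'gripper_width': 0.9998600548391149}
```

View pics/scene0.png

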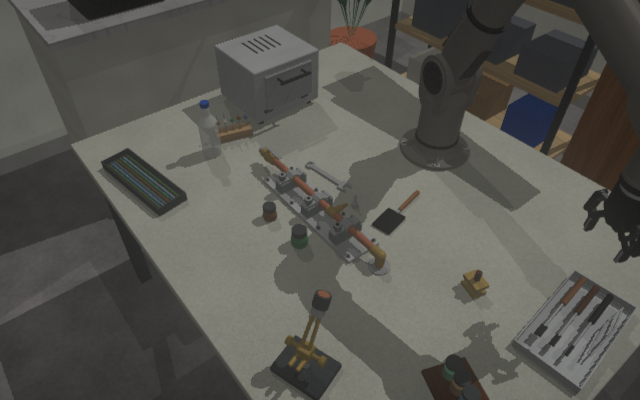

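View pics/top0.png

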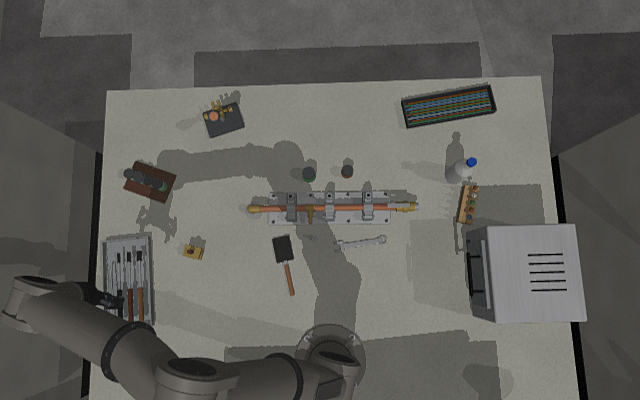

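The top view shows the rail at about row 207, with clamps near columns 291, 330 and 368. The jars are behind it, and the spanner and marver are in front.

```bash
cat > h.py <<'E'
from station import *
import numpy as np, cv2
from scipy.spatial.transform import Rotation as R
def cam(n):
    c=get_calibration(n); K=np.array(c['mtx'])
    if n=='wrist':
        o=get_obs(); q=o['tool_rot']; T=np.eye(4); T[:3,:3]=R.from_quat([q[1],q[2],q[3],q[0]]).as_matrix(); T[:3,3]=o['eef_pos']
        W=T@np.array(c['T_tool_cam'])
    else: W=np.linalg.inv(np.array(c['camera_from_world']))
    return K,W
def pts(K,W,u,v,z):
    P=np.stack([(u-K[0,2])/K[0,0]*z,(v-K[1,2])/K[1,1]*z,z],-1); return P@W[:3,:3].T+W[:3,3]
def ray(K,W,u,v,h):
    d=W[:3,:3]@np.array([(u-K[0,2])/K[0,0],(v-K[1,2])/K[1,1],1]); s=(h-W[2,3])/d[2]; return W[:3,3]+s*d
E
python3 - <<'E'
from h import *
np.set_printoptions(precision=4,suppress=True)
for n in ['top','scene']:
    im,d=read_camera(n); K,W=cam(n); print(n,K[0,0],W[:3,3])
    for t in ['head_1','rail','frit_jar','powder_jar','spanner_grip','water_bottle','spare_screw','bead_stand','bead_press','marver']:
        for r in outline_of(n,t)[:4]:
            if r['p']<.3: continue
            v,u=np.nonzero(r['pixels']&(d>0)); 
            if len(u)==0: continue
            P=pts(K,W,u,v,d[v,u]); print(t,round(r['p'],2),np.round(r['extent'],1),np.median(P,0),P[:,2].max(), P.min(0)[:2],P.max(0)[:2])
im=cv2.imread('pics/top0.png')[150:290,220:440]
cv2.imwrite('pics/topc.png',cv2.resize(im,None,fx=3.5,fy=3.5,interpolation=cv2.INTER_CUBIC))
E
```

```text
top 426.36581496809737 [0.2856 0.0007 1.4724]
head_1 0.56 [193.6 253.5  22.   17.3] [0.3633 0.4495 0.0366] 0.07162132098315932 [0.3382 0.4235] [0.3916 0.4983]
rail 0.72 [332.2 208.4 172.2  37.6] [ 0.4964 -0.0145  0.0136] 0.08823964230350856 [ 0.4434 -0.3268] [0.5717 0.2839]
frit_jar 0.66 [461.9 173.3  30.3  27.3] [ 0.5957 -0.438   0.1261] 0.20723855702643834 [ 0.5741 -0.5274] [ 0.637  -0.4177]
frit_jar 0.62 [308.4 174.9   8.5  11.5] [0.6143 0.0533 0.0543] 0.0631072552358185 [0.5982 0.0331] [0.6423 0.075 ]
powder_jar 0.6 [345.1 172.3  12.5   8.7] [ 0.6242 -0.0771  0.0465] 0.05669072917333806 [ 0.6079 -0.0958] [ 0.6461 -0.0576]
spanner_grip 0.62 [361.4 248.2  51.1  17.3] [ 0.3796 -0.1041  0.0045] 0.014793970343949248 [ 0.349  -0.2034] [ 0.3999 -0.0287]
water_bottle 0.8 [461.6 173.1  27.5  24.9] [ 0.5957 -0.4374  0.1264] 0.20723855702643834 [ 0.5741 -0.4762] [ 0.6347 -0.4177]
bead_stand 0.96 [467.5 205.6  23.2  39.2] [ 0.4987 -0.479   0.0295] 0.1084483196047401 [ 0.4324 -0.5403] [ 0.5739 -0.4454]
bead_press 0.52 [194.6 254.8  19.9  15.4] [0.362  0.4482 0.0366] 0.07162132098315932 [0.338
[... 1038 characters left out ...]
.1  25.5  57.8] [ 0.6192 -0.4311  0.0982] 0.20554729499334046 [ 0.4903 -0.6834] [ 0.645  -0.4149]
bead_stand 0.58 [236.8 128.2  33.5  26.6] [ 0.4994 -0.4733  0.0319] 0.08729798160439506 [ 0.3938 -0.5774] [ 0.5843 -0.4332]
bead_press 0.85 [472.7 285.7  26.8  29. ] [0.3762 0.4586 0.0399] 0.07655947212677994 [0.3011 0.412 ] [0.396  0.4851]
bead_press 0.36 [282.  177.2   8.4  10.2] [ 0.5409 -0.1386  0.0741] 0.08045978077975935 [ 0.5268 -0.1494] [ 0.5514 -0.1309]
bead_press 0.31 [329.4 176.4  48.5  31.1] [ 0.3842 -0.0967  0.0079] 0.01530605017077269 [ 0.3485 -0.2068] [ 0.4088 -0.0269]
marver 0.77 [395.8 211.9  45.3  40.1] [0.3615 0.1468 0.0121] 0.020588794826111645 [0.2149 0.1165] [0.4191 0.1882]
```

View pics/topc.png

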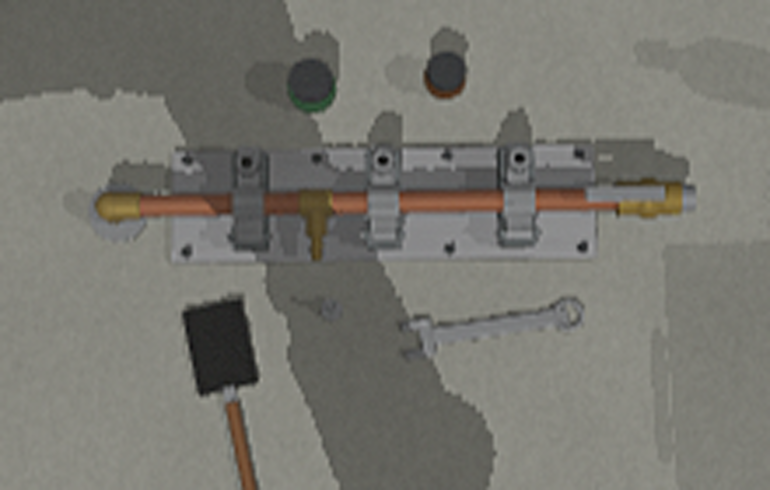

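```bash
python3 - <<'E'
from h import *
np.set_printoptions(precision=4,suppress=True)
K,W=cam('top')
for c in [(246,162),(382,160),(519,158)]:
    u,v=c[0]/3.5+220,c[1]/3.5+150; print(u,v,ray(K,W,u,v,.074))
u,v=325/3.5+220,305/3.5+150; print('spare',ray(K,W,u,v,.03))
im,d=read_camera('scene'); K,W=cam('scene')
im=im[150:280,240:400]; cv2.imwrite('pics/sc.png',cv2.resize(im,None,fx=4.5,fy=4.5,interpolation=cv2.INTER_CUBIC))
q=get_obs()['tool_rot']; print(R.from_quat([q[1],q[2],q[3],q[0]]).as_matrix())
print(get_calibration('wrist'))
E
```

```text
290.2857142857143 196.28571428571428 [0.5384 0.1165 0.074 ]
329.1428571428571 195.71428571428572 [ 0.5363 -0.0131  0.074 ]
368.2857142857143 195.14285714285714 [ 0.5342 -0.1432  0.074 ]
spare [0.4036 0.046  0.03  ]
[[-0.9331  0.3596  0.0001]
 [ 0.3596  0.9331  0.0001]
 [-0.      0.0001 -1.    ]]
{'mtx': array([[354.448 ,   0.    , 321.7122],
       [  0.    , 354.448 , 195.9398],
       [  0.    ,   0.    ,   1.    ]]), 'T_tool_cam': array([[-0.0001, -0.9615, -0.2749,  0.0693],
       [ 1.    , -0.0002,  0.0005,  0.0018],
       [-0.0005, -0.2749,  0.9615, -0.1663],
       [ 0.    ,  0.    ,  0.    ,  1.    ]])}
```

View pics/sc.png

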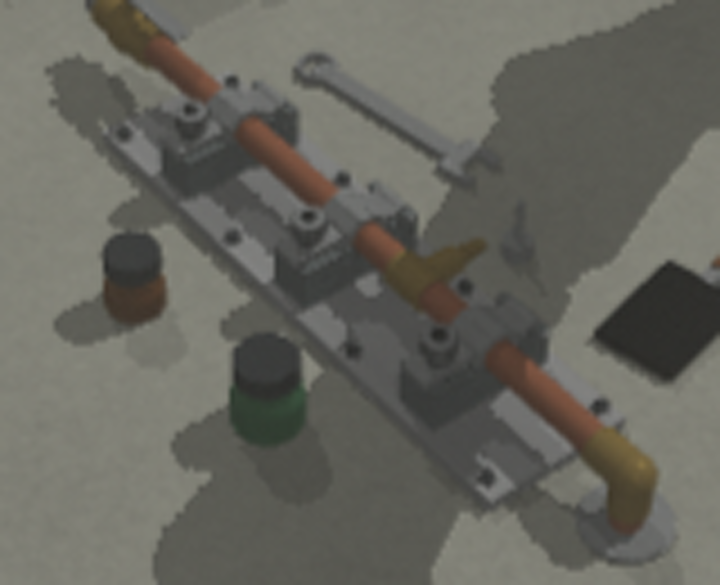

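Call:
apply_moves:
  increments: [0, -38, -31, 0, 0, 0, -38, -31, 0, 0, 0, -38, -31, 0, 0, 0, -38, -31, 0, 0, 0, -38, -31, 0, 0, 0, -38, -31, 0, 0, 0, -38, -31, 0, 0, 0, -38, -31, 0, 0, 0, -38, -31, 0, 0, 0, -38, -31, 0, -7, 0, -20, -15, 0, -7, 0, 0, 0, 0, -6]
  squeeze: 30

```text
t: 2.75
eef_pos: [0.5106, 0.1716, 0.2077]
tool_rot: [0.002, 0.004, 1.0, 0.002]
contact_force: [-0.9, 0.3, 0.1]
gripper_width: 0.001
```

```bash
python3 - <<'E'
from h import *
np.set_printoptions(precision=4,suppress=True)
o=get_obs(); print(o['t'],o['eef_pos'],o['tool_rot'],o['contact_force'],o['joint_vel'])
K,W=cam('wrist'); im,d=read_camera('wrist'); cv2.imwrite('pics/w1.png',im)
for r in outline_of('wrist','head_1'):
    v,u=np.nonzero(r['pixels']&(d>0)); 
    if len(u): P=pts(K,W,u,v,d[v,u]); print(round(r['p'],2),np.round(r['extent'],1),np.median(P,0),P.min(0),P.max(0))
E
```

```text
2.75 [0.5106 0.1716 0.2077] [0.002  0.0038 1.     0.0023] [-0.9263  0.3472  0.1106] [ 0.1169 -0.0086 -0.1511  0.0001  0.0341  0.0048  0.8171]
0.75 [117.4 206.4  28.9  21.6] [ 0.5371 -0.0087  0.0728] [ 0.5275 -0.0222  0.0596] [ 0.5488 -0.0004  0.0754]
0.65 [262.5 209.2  27.2  28.6] [0.539  0.1189 0.0731] [0.5296 0.1076 0.0515] [0.5554 0.1292 0.0757]
0.22 [299.6  35.   77.8  70.1] [0.3847 0.154  0.0094] [ 0.3582  0.1203 -0.0017] [0.4172 0.1902 0.0121]
```

View pics/w1.png

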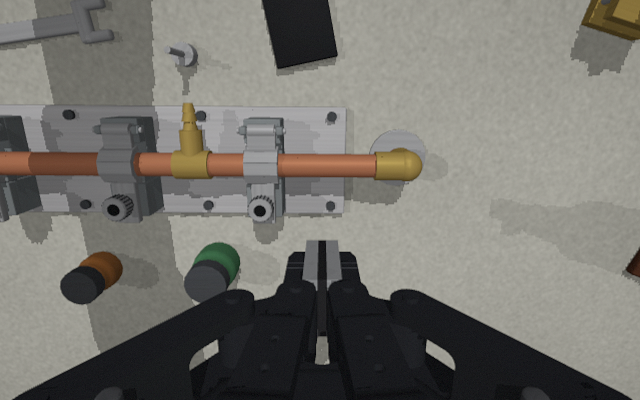

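Heads 1 and 2 show at pixels (262,209) and (117,206), with tops at about z 0.073, which matches the given height. I'll go over head 1 with the fingers shut.

Call:
apply_moves:
  increments: [0, -14, -27, 0, 0, 0, -13, -27, 0, 0, 0, 0, 0, 50, 0, 0, 0, 0, 50, 0, 0, 0, 0, 17, 0, 0, 0, 0, 0, 0]

```text
t: 3.6
eef_pos: [0.538, 0.1235, 0.089]
tool_rot: [0.004, 0.008, 1.0, 0.004]
contact_force: [0.1, 0.8, 0.1]
gripper_width: 0.001
```

Call:
apply_moves:
  increments: [0, 0, -6, 5, 0, 0, 0, 0, 5, 0, 0, 0, 0, 0, 0]

```text
t: 3.98
eef_pos: [0.5395, 0.1183, 0.0808]
tool_rot: [0.005, 0.009, 1.0, 0.005]
contact_force: [-0.7, -0.3, 0.0]
gripper_width: 0.006
```

Call:
apply_moves:
  increments: [0, 0, 0, 3, 0, 0, 0, 0, 0, 0]

```text
t: 4.22
eef_pos: [0.54, 0.1185, 0.0783]
tool_rot: [0.006, 0.009, 1.0, 0.005]
contact_force: [0.1, 0.3, -0.2]
gripper_width: 0.003
```

Call:
apply_moves:
  increments: [0, 0, 0, 2, 0, 0, 0, 0, 0, 0]

```text
t: 4.47
eef_pos: [0.5402, 0.1187, 0.0764]
tool_rot: [0.006, 0.009, 1.0, 0.005]
contact_force: [-0.4, -0.0, -0.3]
gripper_width: 0.0
```

Call:
apply_moves:
  increments: [0, 0, 0, 2, 0, 0, 0, 0, 0, 0]

```text
t: 4.72
eef_pos: [0.5402, 0.1187, 0.0743]
tool_rot: [0.006, 0.009, 1.0, 0.005]
contact_force: [0.6, 0.2, 0.4]
gripper_width: -0.005
```

Call:
apply_moves:
  increments: [0, 0, 0, 2, 0]

```text
t: 4.85
eef_pos: [0.5404, 0.1188, 0.0723]
tool_rot: [0.006, 0.009, 1.0, 0.006]
contact_force: [-0.8, -0.3, 0.4]
gripper_width: -0.001
```

Call:
apply_moves:
  increments: [0, 0, 0, 2, 0]

```text
t: 4.97
eef_pos: [0.5404, 0.1188, 0.0701]
tool_rot: [0.006, 0.009, 1.0, 0.006]
contact_force: [0.3, 0.2, 0.3]
gripper_width: -0.001
```

Call:
apply_moves:
  increments: [0, 0, 0, 1, 0]

```text
t: 5.1
eef_pos: [0.5403, 0.1188, 0.0689]
tool_rot: [0.006, 0.009, 1.0, 0.005]
contact_force: [0.8, -0.1, 1.0]
gripper_width: -0.0
```

Call:
apply_moves:
  increments: [0, 0, 0, 1, 0]

```text
t: 5.22
eef_pos: [0.5403, 0.1188, 0.0678]
tool_rot: [0.006, 0.009, 1.0, 0.005]
contact_force: [0.8, 0.2, -0.4]
gripper_width: -0.002
```

Call:
apply_moves:
  increments: [0, 0, 0, 1, 0]

```text
t: 5.35
eef_pos: [0.5403, 0.1188, 0.0667]
tool_rot: [0.006, 0.009, 1.0, 0.005]
contact_force: [-0.1, 0.6, 0.5]
gripper_width: -0.002
```

```bash
python3 - <<'E'
from h import *
o=get_obs(); print(o['eef_pos'],o['contact_force'],o['torque'])
im,d=read_camera('wrist'); cv2.imwrite('pics/w2.png',im)
im,d=read_camera('scene'); im=im[150:280,240:400]; cv2.imwrite('pics/sc2.png',cv2.resize(im,None,fx=4.5,fy=4.5,interpolation=cv2.INTER_CUBIC))
print(get_obs()['contact_force'])
E
```

```text
[0.54031805 0.11878629 0.06673488] [-0.11481703  0.62212099  0.48216887] [-0.01480389  0.00875011  0.06918767]
[-0.54507283  0.24237632 -0.76797069]
```

View pics/w2.png

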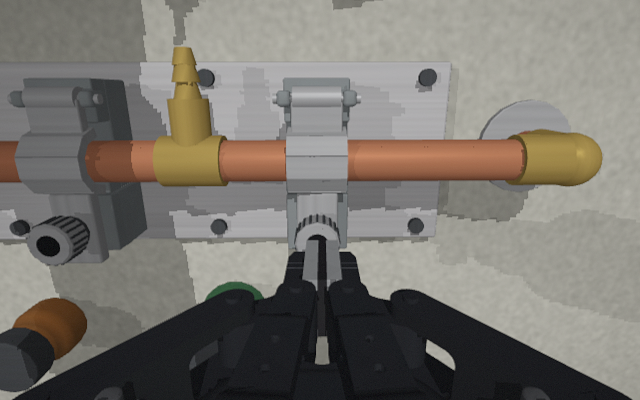

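View pics/sc2.png

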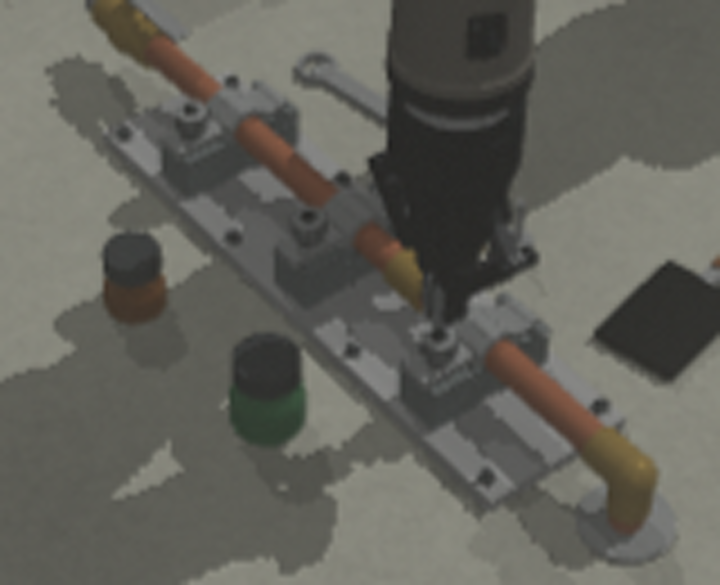

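```bash
python3 - <<'E'
from h import *
np.set_printoptions(precision=4,suppress=True)
K,W=cam('wrist'); im,d=read_camera('wrist')
o=get_obs();print(o['contact_force'])
def proj(p):
    c=np.linalg.inv(W)@np.append(p,1); return K[0,0]*c[0]/c[2]+K[0,2],K[1,1]*c[1]/c[2]+K[1,2]
print('tcp px',proj(o['eef_pos']))
for u in (310,322,334):
  for v in range(212,262,4):
    print(u,v,d[v,u],pts(K,W,np.array([u]),np.array([v]),np.array([d[v,u]]))[0])
c=im[190:290,260:380]; cv2.imwrite('pics/w2c.png',cv2.resize(c,None,fx=6,fy=6,interpolation=cv2.INTER_CUBIC))
E
```

```text
[0.6268 0.6857 0.2066]
tcp px (np.float64(318.57945254533354), np.float64(236.45296689412157))
310 212 0.18929929 [0.5319 0.1144 0.0532]
310 216 0.17908394 [0.5305 0.1146 0.0635]
310 220 0.17399225 [0.5306 0.1148 0.0688]
310 224 0.17165557 [0.5317 0.1148 0.0716]
310 228 0.16960795 [0.5328 0.1148 0.074 ]
310 232 0.17094657 [0.5351 0.1147 0.0733]
310 236 0.1702055 [0.5367 0.1147 0.0746]
310 240 0.14758798 [0.5293 0.1153 0.096 ]
310 244 0.1448276 [0.5298 0.1154 0.099 ]
310 248 0.14108859 [0.5297 0.1155 0.1029]
310 252 0.13718988 [0.5296 0.1155 0.1069]
310 256 0.13334505 [0.5293 0.1156 0.1109]
310 260 0.13109979 [0.5297 0.1157 0.1133]
322 212 0.18830074 [0.5317 0.1208 0.0542]
322 216 0.18086125 [0.5312 0.1207 0.0618]
322 220 0.17360719 [0.5306 0.1206 0.0692]
322 224 0.16931202 [0.5309 0.1206 0.0738]
322 228 0.1710117 [0.5334 0.1205 0.0728]
322 232 0.17186044 [0.5355 0.1205 0.0726]
322 236 0.17168352 [0.5373 0.1205 0.0733]
322 240 0.14808 [0.5296 0.1203 0.0956]
322 244 0.14577934 [0.5302 0.1203 0.0982]
322 248 0.14101669 [0.5298 0.1202 0.103 ]
322 252 0.13585186 [0.529  0.1202 0.1082]
322 256 0.13509156 [0.5302 0.1202 0.1093]
322 260 0.13051975 [0.5295 0.1201 0.1139]
334 212 0.1899391 [0.5323 0.1272 0.0528]
334 216 0.18826339 [0.5338 0.1271 0.055 ]
334 220 0.19080907 [0.5368 0.1272 0.0532]
334 224 0.17792833 [0.5341 0.1266 0.0658]
334 228 0.17357321 [0.5344 0.1264 0.0705]
334 232 0.17139979 [0.5355 0.1263 0.073 ]
334 236 0.17310749 [0.538  0.1263 0.072 ]
334 240 0.14793807 [0.5296 0.1253 0.0958]
334 244 0.14398964 [0.5296 0.1252 0.0999]
334 248 0.14109403 [0.5299 0.125  0.103 ]
334 252 0.13748682 [0.5298 0.1248 0.1068]
334 256 0.13398772 [0.5298 0.1247 0.1104]
334 260 0.13078204 [0.5297 0.1245 0.1137]
```

View pics/w2c.png

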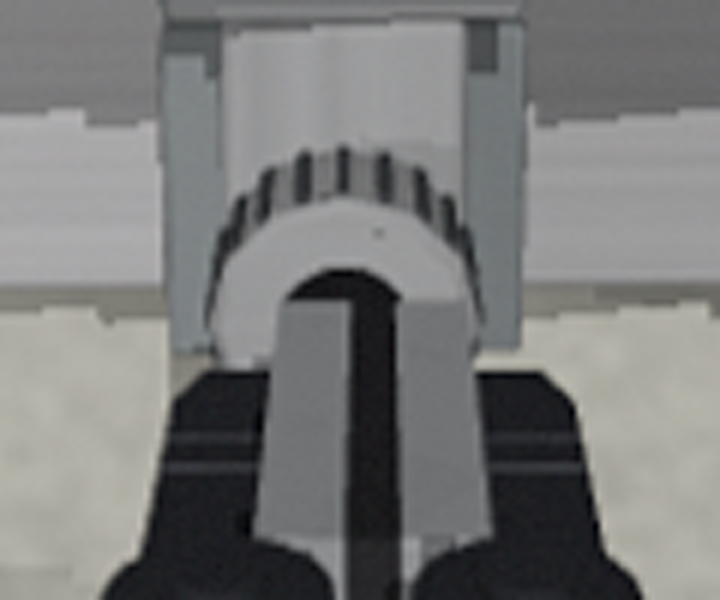

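The tips show about 20 mm above the head. By depth, the lowest visible finger edge is at z≈0.095, although the TCP reads 0.067. I'll keep lowering and rely on the force reading.

Call:
apply_moves:
  increments: [0, 0, 0, 3, 0, 0, 0, 0, 3, 0, 0, 0, 0, 2, 0]

```text
t: 5.88
eef_pos: [0.5405, 0.1189, 0.0584]
tool_rot: [0.006, 0.009, 1.0, 0.005]
contact_force: [-0.7, 0.5, -0.8]
gripper_width: -0.002
```

Call:
apply_moves:
  increments: [0, 0, 0, 2, 0, 0, 0, 0, 2, 0]

```text
t: 6.12
eef_pos: [0.5405, 0.119, 0.054]
tool_rot: [0.006, 0.009, 1.0, 0.005]
contact_force: [-0.8, -0.1, 0.6]
gripper_width: -0.0
```

Call:
apply_moves:
  increments: [0, 0, 0, 2, 0]

```text
t: 6.25
eef_pos: [0.5406, 0.1189, 0.0519]
tool_rot: [0.006, 0.009, 1.0, 0.005]
contact_force: [-0.6, 0.5, 0.0]
gripper_width: -0.004
```

Still no contact, which agrees with the camera. Next steps are 1 to 2 mm.

Call:
apply_moves:
  increments: [0, 0, 0, 2, 0]

```text
t: 6.38
eef_pos: [0.5406, 0.119, 0.0497]
tool_rot: [0.006, 0.009, 1.0, 0.005]
contact_force: [-0.1, -0.1, 1.3]
gripper_width: 0.006
```

Call:
apply_moves:
  increments: [0, 0, 0, 1.5, 0]

```text
t: 6.5
eef_pos: [0.5407, 0.119, 0.0492]
tool_rot: [0.006, 0.009, 1.0, 0.006]
contact_force: [-7.2, -1.8, 24.0]
gripper_width: -0.002
```

Call:
apply_moves:
  increments: [0, 0, 0, 1.5, 0]

```text
t: 6.62
eef_pos: [0.5407, 0.119, 0.0492]
tool_rot: [0.006, 0.009, 1.0, 0.006]
contact_force: [-7.4, -1.5, 21.9]
gripper_width: -0.0
```

```bash
python3 - <<'E'
from h import *
np.set_printoptions(precision=4,suppress=True)
K,W=cam('wrist'); im,d=read_camera('wrist')
o=get_obs();print(o['eef_pos'],o['contact_force'])
for u in (310,334):
  for v in range(212,262,4):
    print(u,v,pts(K,W,np.array([u]),np.array([v]),np.array([d[v,u]]))[0])
c=im[180:290,250:390]; cv2.imwrite('pics/w3c.png',cv2.resize(c,None,fx=5,fy=5,interpolation=cv2.INTER_CUBIC))
E
```

```text
[0.5407 0.1191 0.0493] [-6.2758 -1.3505 17.6056]
310 212 [0.5261 0.1152 0.0537]
310 216 [0.5282 0.1151 0.0535]
310 220 [0.5302 0.1151 0.0536]
310 224 [0.5324 0.115  0.0532]
310 228 [0.5309 0.1152 0.0621]
310 232 [0.5307 0.1153 0.0674]
310 236 [0.531  0.1154 0.0714]
310 240 [0.5302 0.1155 0.0776]
310 244 [0.53   0.1156 0.082 ]
310 248 [0.5299 0.1157 0.086 ]
310 252 [0.5299 0.1158 0.0896]
310 256 [0.5299 0.1159 0.0931]
310 260 [0.5298 0.1159 0.0966]
334 212 [0.5264 0.1267 0.0536]
334 216 [0.5287 0.1267 0.0529]
334 220 [0.5305 0.1267 0.0535]
334 224 [0.5325 0.1267 0.0538]
334 228 [0.5341 0.1266 0.0548]
334 232 [0.5371 0.1267 0.0526]
334 236 [0.5348 0.1262 0.063 ]
334 240 [0.5301 0.1256 0.0782]
334 244 [0.5304 0.1254 0.0817]
334 248 [0.5303 0.1252 0.0857]
334 252 [0.5299 0.125  0.0902]
334 256 [0.5299 0.1249 0.0934]
334 260 [0.5298 0.1247 0.0969]
```

View pics/w3c.png

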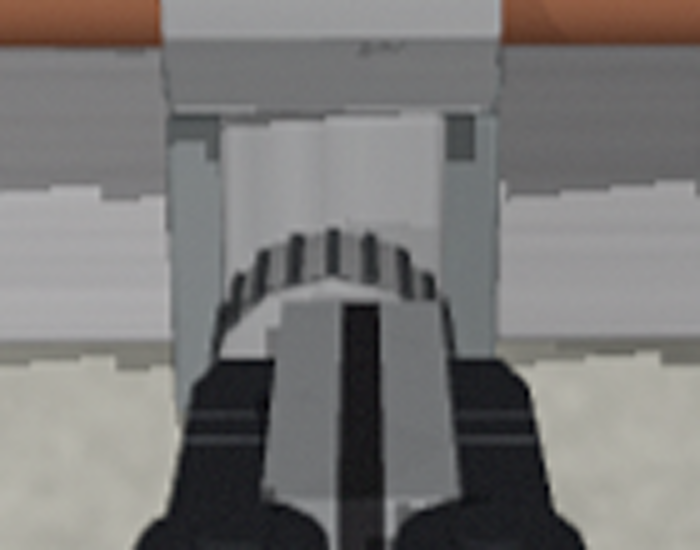

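Head 1 is tight: contact is at TCP z≈0.0495 and the force rises to 24 N within 0.5 mm. The real tips therefore sit about 25 mm short of the reported TCP. Now head 2.

Call:
apply_moves:
  increments: [0, 0, 0, -25, 0, 0, 0, -43, -5, 0, 0, 0, -43, 0, 0, 0, 0, -44, 0, 0, 0, 0, 0, 0, 0, 0, 0, 0, 0, 0]

```text
t: 7.42
eef_pos: [0.5394, -0.0133, 0.0794]
tool_rot: [0.008, 0.008, 1.0, 0.006]
contact_force: [0.6, -0.5, -0.3]
gripper_width: 0.001
```

Call:
apply_moves:
  increments: [0, 1, 2, 12, 0, 0, 0, 0, 11, 0, 0, 0, 0, 0, 0]

```text
t: 7.8
eef_pos: [0.5383, -0.0077, 0.0541]
tool_rot: [0.007, 0.005, 1.0, 0.007]
contact_force: [0.5, -0.7, -0.2]
gripper_width: 0.001
```

Call:
apply_moves:
  increments: [0, 0, 0, 3, 0, 0, 0, 0, 0, 0]

```text
t: 8.05
eef_pos: [0.5383, -0.007, 0.0507]
tool_rot: [0.007, 0.005, 1.0, 0.007]
contact_force: [-0.1, -0.7, -0.6]
gripper_width: 0.002
```

Call:
apply_moves:
  increments: [0, 0, 0, 1.5, 0]

```text
t: 8.18
eef_pos: [0.5386, -0.007, 0.0494]
tool_rot: [0.007, 0.005, 1.0, 0.007]
contact_force: [-1.7, -0.7, 8.3]
gripper_width: 0.002
```

Call:
apply_moves:
  increments: [0, 0, 0, 1.5, 0]

```text
t: 8.3
eef_pos: [0.5388, -0.007, 0.0492]
tool_rot: [0.007, 0.005, 1.0, 0.007]
contact_force: [-7.4, -0.3, 23.9]
gripper_width: -0.001
```

Call:
apply_moves:
  increments: [0, 0, 0, 1.5, 0]

```text
t: 8.43
eef_pos: [0.5387, -0.007, 0.0492]
tool_rot: [0.007, 0.005, 1.0, 0.008]
contact_force: [-7.0, 0.6, 19.8]
gripper_width: -0.001
```

Head 2 is tight too. Next I'll tap head 3, near (0.535, -0.142).

Call:
apply_moves:
  increments: [0, 0, 0, -25, 0, 0, 0, -44, -5, 0, 0, 0, -44, 0, 0, 0, 0, -44, 0, 0, 0, 0, 0, 0, 0, 0, 0, 0, 0, 0]

```text
t: 9.18
eef_pos: [0.539, -0.1424, 0.08]
tool_rot: [0.009, 0.004, 1.0, 0.008]
contact_force: [-0.9, 0.1, -0.0]
gripper_width: 0.002
```

```bash
python3 - <<'E'
from h import *
np.set_printoptions(precision=4,suppress=True)
K,W=cam('wrist'); im,d=read_camera('wrist'); cv2.imwrite('pics/w4.png',im)
o=get_obs();print(o['eef_pos'],o['tool_rot'])
for r in outline_of('wrist','head_3'):
    v,u=np.nonzero(r['pixels']&(d>0)); 
    if len(u): P=pts(K,W,u,v,d[v,u]); print(round(r['p'],2),np.round(r['extent'],1),np.median(P,0),P.min(0),P.max(0))
E
```

```text
[ 0.5389 -0.1426  0.08  ] [0.0094 0.0041 0.9999 0.0074]
0.71 [589.7 317.5  94.1  99.7] [0.6154 0.0428 0.0437] [ 0.6004  0.0305 -0.0025] [0.6966 0.1055 0.0594]
```

View pics/w4.png

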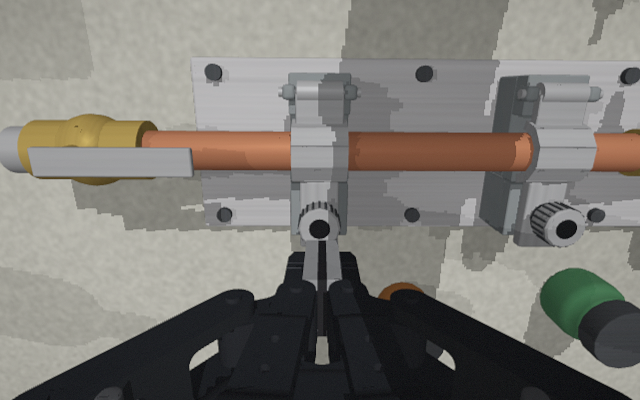

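Head 3 is at (319,229), directly under the finger line. The lever of the gas valve is at upper left, clear of the fingers. I'll tap it now.

Call:
apply_moves:
  increments: [0, 3, 0, 12, 0, 0, 0, 0, 11, 0, 0, 0, 0, 0, 0]

```text
t: 9.65
eef_pos: [0.536, -0.1388, 0.0547]
tool_rot: [0.009, 0.002, 1.0, 0.008]
contact_force: [0.0, -0.2, -0.2]
gripper_width: 0.002
```

Call:
apply_moves:
  increments: [0, 0, 0, 4, 0, 0, 0, 0, 0, 0]

```text
t: 9.9
eef_pos: [0.5362, -0.1384, 0.0503]
tool_rot: [0.009, 0.001, 1.0, 0.008]
contact_force: [-0.2, 0.4, -0.0]
gripper_width: -0.0
```

Call:
apply_moves:
  increments: [0, 0, 0, 1.5, 0]

```text
t: 10.02
eef_pos: [0.5364, -0.1385, 0.0489]
tool_rot: [0.009, 0.001, 1.0, 0.008]
contact_force: [0.4, -0.3, 0.7]
gripper_width: -0.0
```

Call:
apply_moves:
  increments: [0, 0, 0, 1.5, 0]

```text
t: 10.15
eef_pos: [0.5365, -0.1385, 0.0476]
tool_rot: [0.009, 0.001, 1.0, 0.008]
contact_force: [-0.8, 1.4, 1.7]
gripper_width: 0.003
```

Call:
apply_moves:
  increments: [0, 0, 0, 1, 0]

```text
t: 10.28
eef_pos: [0.5365, -0.1385, 0.0467]
tool_rot: [0.009, 0.001, 1.0, 0.008]
contact_force: [-0.2, 0.5, 1.8]
gripper_width: 0.0
```

Call:
apply_moves:
  increments: [0, 0, 0, 1, 0]

```text
t: 10.4
eef_pos: [0.5365, -0.1385, 0.0457]
tool_rot: [0.009, 0.002, 1.0, 0.008]
contact_force: [-1.3, 1.0, 2.2]
gripper_width: -0.001
```

Call:
apply_moves:
  increments: [0, 0, 0, 1, 0]

```text
t: 10.52
eef_pos: [0.5365, -0.1385, 0.0448]
tool_rot: [0.009, 0.002, 1.0, 0.008]
contact_force: [-2.4, 0.5, 6.4]
gripper_width: 0.003
```

Head 3 gives about 4.5 mm at 1 to 2 N before it stops, so clamp 3 is the loose one. I'll back off, open the fingers and centre over it.

Call:
apply_moves:
  increments: [0, 0, 0, -18, 0, 50, 1, -4, -17, 0, 50, 0, 0, 0, 0, 50, 0, 0, 0, 0, 50, 0, 0, 0, 0]

```text
t: 11.15
eef_pos: [0.5355, -0.1438, 0.0829]
tool_rot: [0.01, 0.002, 1.0, 0.008]
contact_force: [0.4, 0.3, -0.3]
gripper_width: 0.586
```

```bash
python3 - <<'E'
from h import *
np.set_printoptions(precision=4,suppress=True)
K,W=cam('wrist'); im,d=read_camera('wrist'); cv2.imwrite('pics/w5.png',im)
o=get_obs();print(o['eef_pos'],o['tool_rot'],o['gripper_width'])
m=np.zeros(d.shape,bool); m[195:260,285:360]=True
v,u=np.nonzero(m&(d>0)); P=pts(K,W,u,v,d[v,u]); s=(P[:,2]>.070)&(P[:,2]<.077); print(s.sum(),P[s].min(0),P[s].max(0),P[s].mean(0))
E
```

```text
[ 0.5354 -0.1437  0.0828] [0.0098 0.0016 0.9999 0.008 ] 0.5856922875061861
1291 [ 0.5257 -0.1532  0.07  ] [ 0.548  -0.131   0.0758] [ 0.5363 -0.1422  0.0732]
```

View pics/w5.png

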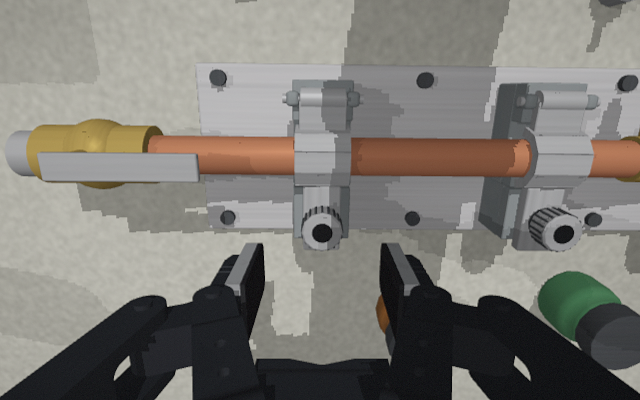

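The fingers straddle head 3, with tips near columns 250 and 385 and the head at 322. Next I'll go down and close on the head above the lug.

Call:
apply_moves:
  increments: [50, -1, 1, 26, 0, 50, 0, 0, 18, 0, 50, 0, 0, 7, 0, 50, 0, 0, 0, 0]

```text
t: 11.7
eef_pos: [0.5372, -0.1417, 0.0295]
tool_rot: [0.009, 0.002, 1.0, 0.008]
contact_force: [-0.0, 0.6, -0.3]
gripper_width: 0.581
```

```bash
python3 - <<'E'
from h import *
np.set_printoptions(precision=4,suppress=True)
K,W=cam('wrist'); im,d=read_camera('wrist'); cv2.imwrite('pics/w6.png',im)
o=get_obs();print(o['eef_pos'],o['tool_rot'],o['contact_force'])
v,u=np.nonzero(d>0);P=pts(K,W,u,v,d[v,u]);q=o['eef_pos']
s=(abs(P[:,0]-q[0]+.009)<.004)&(abs(abs(P[:,1]-q[1])-.03)<.012)&(v>240)
print(np.percentile(P[s,2],[0,2,10,50]))
E
```

```text
[ 0.5374 -0.1418  0.0298] [0.0095 0.0015 0.9999 0.008 ] [ 0.552   0.0654 -0.2913]
[0.0557 0.0623 0.0696 0.0941]
```

View pics/w6.png

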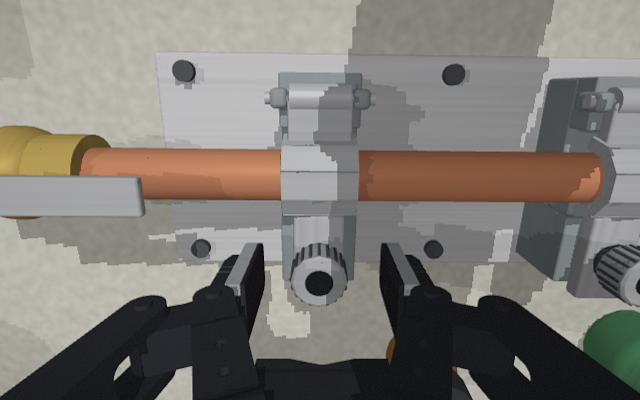

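Call:
apply_moves:
  increments: [10, 0, 0, 0, 0, 10, 0, 0, 0, 0, 10, 0, 0, 0, 0, 10, 0, 0, 0, 0, 10, 0, 0, 0, 0]
  squeeze: 40

```text
t: 12.38
eef_pos: [0.5379, -0.143, 0.0313]
tool_rot: [0.011, 0.002, 1.0, 0.007]
contact_force: [-0.1, -1.2, -2.1]
gripper_width: 0.223
```

Call:
apply_moves:
  increments: [10, 2, 0, -6, 0, 10, 3, 0, -6, 0, 10, 0, 0, 0, 0]

```text
t: 12.75
eef_pos: [0.5321, -0.143, 0.0436]
tool_rot: [0.01, 0.002, 1.0, 0.007]
contact_force: [0.6, -1.1, -4.4]
gripper_width: 0.22
```

```bash
python3 - <<'E'
from h import *
im,d=read_camera('wrist'); cv2.imwrite('pics/w7.png',im); print(get_obs()['contact_force'],get_obs()['torque'])
E
```

```text
[ 1.11361304  0.06136277 -4.37524247] [-0.20886305 -0.18982363  0.05958466]
```

View pics/w7.png

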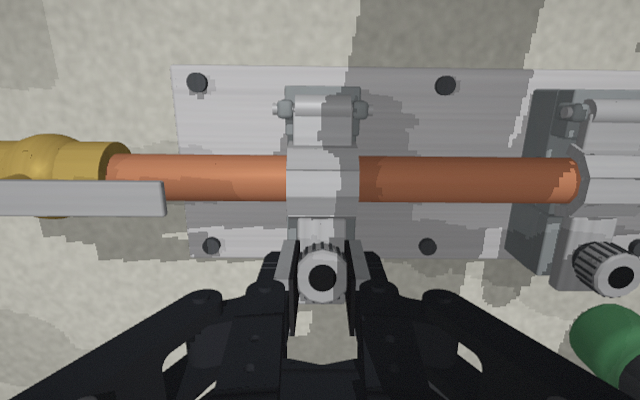

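Call:
apply_moves:
  increments: [10, 3, 0, -5, 0, 10, 3.5, 0, -5, 0, 10, 4, 0, -5, 0, 10, 4, 0, -4, 0, 10, 0, 0, 0, 0]

```text
t: 13.42
eef_pos: [0.5154, -0.1428, 0.0631]
tool_rot: [0.01, 0.002, 1.0, 0.008]
contact_force: [-0.6, -0.2, -5.6]
gripper_width: 0.228
```

```bash
python3 - <<'E'
from h import *
im,d=read_camera('wrist'); cv2.imwrite('pics/w8.png',im); print(get_obs()['contact_force'],get_obs()['torque'])
E
```

```text
[ 0.679277   -0.31646282 -6.33065626] [-0.09862232 -0.1245116   0.06732016]
```

View pics/w8.png

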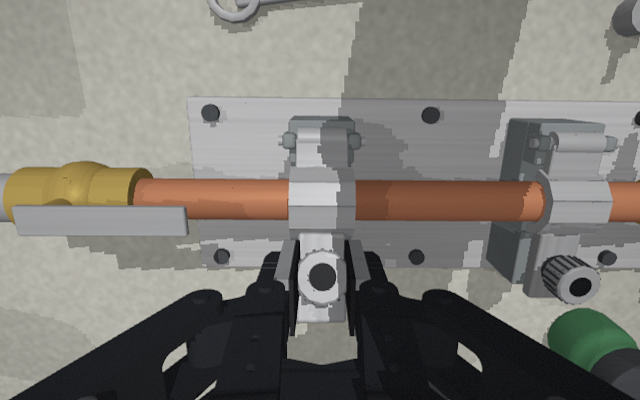

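The cap is coming up with the head, at roughly 32 degrees. Continuing along the arc.

Call:
apply_moves:
  increments: [10, 4.5, 0, -4, 0, 10, 5, 0, -3.5, 0, 10, 5, 0, -3, 0, 10, 5, 0, -2.5, 0, 10, 4, 0, -1, 0, 10, 0, 0, 0, 0]

```text
t: 14.22
eef_pos: [0.4915, -0.1425, 0.0779]
tool_rot: [0.011, 0.002, 1.0, 0.008]
contact_force: [1.1, 0.5, -5.5]
gripper_width: 0.224
```

```bash
python3 - <<'E'
from h import *
np.set_printoptions(precision=4,suppress=True)
K,W=cam('wrist');im,d=read_camera('wrist'); cv2.imwrite('pics/w9.png',im); print(get_obs()['contact_force'],get_obs()['torque'])
np.save('pics/w9.npy',d)
im2,d2=read_camera('scene'); c=im2[150:280,240:400]; cv2.imwrite('pics/sc9.png',cv2.resize(c,None,fx=4.5,fy=4.5,interpolation=cv2.INTER_CUBIC))
# profile along image columns 322 : lug/head
for v in range(200,330,5): print(v,[pts(K,W,np.array([u]),np.array([v]),np.array([d[v,u]]))[0] for u in (310,330)])
E
```

```text
[ 1.4229  1.2098 -4.7478] [ 0.0508 -0.3921 -0.0129]
200 [array([ 0.4733, -0.1467,  0.0745]), array([ 0.4733, -0.1367,  0.0748])]
205 [array([ 0.4744, -0.1466,  0.079 ]), array([ 0.4749, -0.1368,  0.0777])]
210 [array([ 0.4769, -0.1466,  0.0792]), array([ 0.4764, -0.1369,  0.0808])]
215 [array([ 0.4783, -0.1466,  0.0826]), array([ 0.4781, -0.137 ,  0.0832])]
220 [array([ 0.4801, -0.1466,  0.0847]), array([ 0.4802, -0.1371,  0.0844])]
225 [array([ 0.4818, -0.1466,  0.0865]), array([ 0.4825, -0.1371,  0.0853])]
230 [array([ 0.4848, -0.1467,  0.0856]), array([ 0.4191, -0.1434,  0.2426])]
235 [array([ 0.4871, -0.1467,  0.0862]), array([ 0.4871, -0.1371,  0.0865])]
240 [array([ 0.4889, -0.1467,  0.0881]), array([ 0.4891, -0.1372,  0.0879])]
245 [array([ 0.4919, -0.1467,  0.0873]), array([ 0.492 , -0.1371,  0.0872])]
250 [array([ 0.4947, -0.1468,  0.0868]), array([ 0.4954, -0.137 ,  0.0856])]
255 [array([ 0.4861, -0.1463,  0.1092]), array([ 0.4864, -0.138 ,  0.1089])]
260 [array([ 0.4871, -0.1463,  0.1118]), array([ 0.4882, -0.138 ,  0.1098])]
265 [array([ 0.4896, -0.1463,  0.1113]), array(
[... 253 characters left out ...]
1174])]
285 [array([ 0.4943, -0.1463,  0.119 ]), array([ 0.4946, -0.1383,  0.1187])]
290 [array([ 0.4959, -0.1463,  0.12  ]), array([ 0.4958, -0.1384,  0.1205])]
295 [array([ 0.4967, -0.1462,  0.1223]), array([ 0.4974, -0.1384,  0.1214])]
300 [array([ 0.4994, -0.1463,  0.1217]), array([ 0.4989, -0.1385,  0.1226])]
305 [array([ 0.505 , -0.1464,  0.1167]), array([ 0.5024, -0.1384,  0.1208])]
310 [array([ 0.5122, -0.1466,  0.1099]), array([ 0.5079, -0.1382,  0.1162])]
315 [array([ 0.5146, -0.1467,  0.1101]), array([ 0.5145, -0.1379,  0.1105])]
320 [array([ 0.5158, -0.1466,  0.112 ]), array([ 0.5157, -0.138 ,  0.1123])]
325 [array([ 0.5172, -0.1466,  0.1134]), array([ 0.5165, -0.1381,  0.1145])]
```

View pics/w9.png

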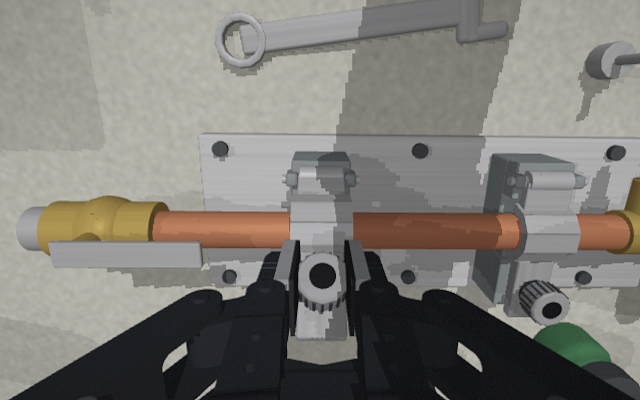

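View pics/sc9.png

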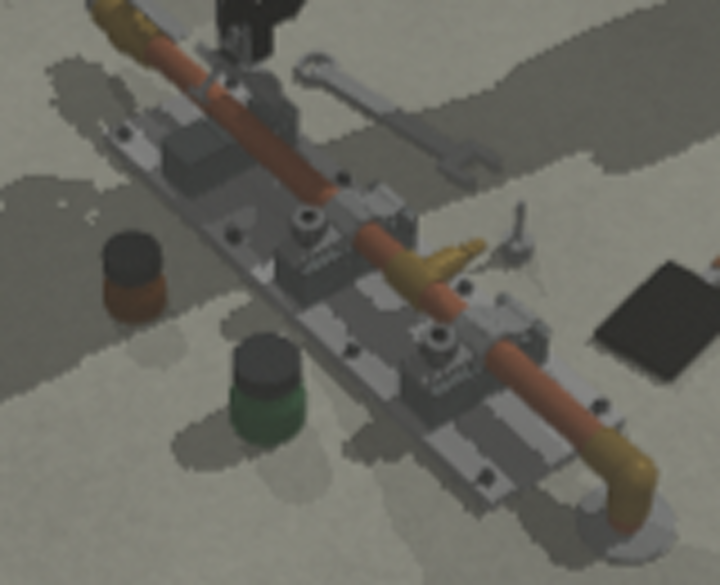

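```bash
cat > ang.py <<'E'
from h import *
K,W=cam('wrist');im,d=read_camera('wrist'); cv2.imwrite('pics/wa.png',im)
def fit(u0,u1,v0,v1):
    v,u=np.mgrid[v0:v1,u0:u1]; v=v.ravel();u=u.ravel(); k=d[v,u]>0
    P=pts(K,W,u[k],v[k],d[v,u][k])
    for _ in range(5):
        c=P.mean(0); n=np.linalg.svd(P-c,full_matrices=False)[2][2]; r=abs((P-c)@n); P=P[r<max(.0015,2*np.median(r))]
    n*=np.sign(n[2]); print(len(P),n,'angle',np.degrees(np.arctan2(-n[0],n[2])),c)
import sys
fit(306,312,258,300); fit(332,338,262,298); fit(304,340,288,300); fit(305,340,315,335)
o=get_obs();print(o['t'],o['eef_pos'],o['contact_force'],o['gripper_width'])
E
python3 ang.py
```

```text
248 [-0.62368055 -0.55118617  0.55427104] angle 48.372192195383064 [ 0.49297316 -0.14685696  0.11652764]
211 [-0.61823762  0.547914    0.56353571] angle 47.65021426195929 [ 0.49334443 -0.13643308  0.11689667]
411 [-0.79014418  0.00358856  0.61291051] angle 52.19946342937456 [ 0.49702375 -0.14176338  0.12103317]
680 [-0.74914666  0.01252751  0.6622857 ] angle 48.521598374459046 [ 0.51699423 -0.14143079  0.11368216]
14.375 [ 0.49182736 -0.14248719  0.07771252] [ 1.12783439  1.43584199 -4.50279717] 0.2260374741883366
```

By plane fits the cap is at about 48 to 52 degrees. I'll add about 7 degrees of margin.

Call:
apply_moves:
  increments: [10, 3, 0, -1.5, 0, 10, 3, 0, -1, 0, 10, 2, 0, -0.5, 0, 10, 0, 0, 0, 0]

```text
t: 14.88
eef_pos: [0.4833, -0.1424, 0.0804]
tool_rot: [0.011, 0.002, 1.0, 0.008]
contact_force: [1.8, 1.2, -5.7]
gripper_width: 0.228
```

```bash
python3 ang.py; python3 -c "
from h import *
im,d=read_camera('top'); cv2.imwrite('pics/t9.png',cv2.resize(im[130:300,160:500],None,fx=2.3,fy=2.3))"
```

```text
248 [-0.74834627 -0.41805319  0.51498485] angle 55.46565727946041 [ 0.48491741 -0.14675526  0.11834742]
211 [-0.78219781  0.27186316  0.56058631] angle 54.37154974542615 [ 0.48533737 -0.13628208  0.11892503]
408 [-0.79837399  0.01895965  0.60186336] angle 52.98876852014993 [ 0.48866795 -0.14160473  0.12363281]
684 [-0.84015233  0.01409239  0.54216738] angle 57.16502426093569 [ 0.50828107 -0.14136859  0.11677008]
14.925 [ 0.48341681 -0.14234734  0.08041342] [ 0.89512569  1.09668352 -4.65716446] 0.2230709067190103
```

View pics/wa.png

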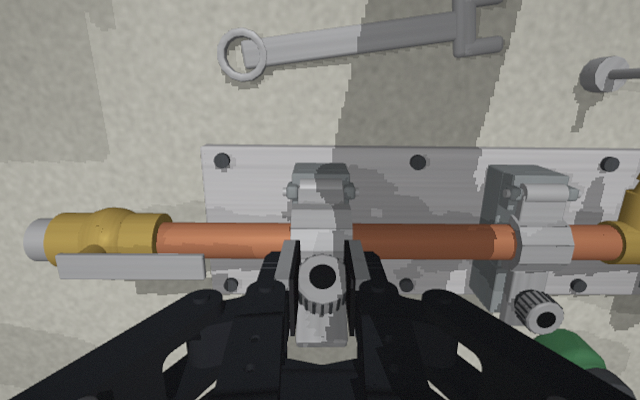

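View pics/t9.png

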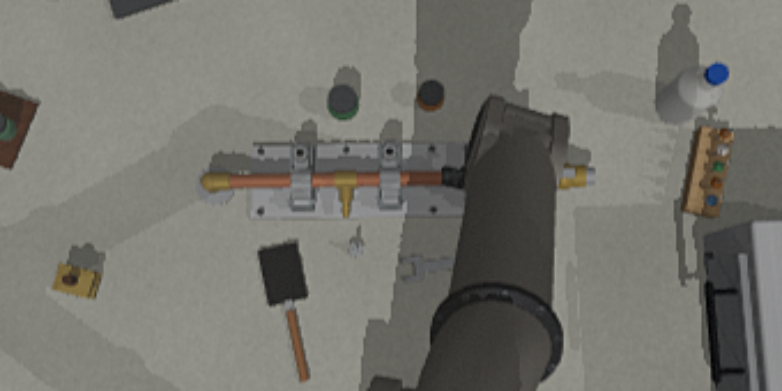

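The cap is held at about 55 degrees with a steady force. The other two clamps are shut and the things on the bench look undisturbed, so I'll hand it in.

```bash
python3 -c "
from h import *
o=get_obs();print(o['t'],o['eef_pos'],o['contact_force'],o['gripper_width'],abs(o['joint_vel']).max())
print(hand_in())"
```

```text
14.975 [ 0.48344767 -0.1423755   0.08036997] [ 1.59280319  0.44532233 -6.22287151] 0.22246173491524074 0.0017572577373124814
the job is handed in; nothing more can be done
None
```

The loose screw is on the right-end clamp (head_3, rail y -130 mm). Its cap is now held open at about 55 degrees, gripped by the screw head with 40 N, and I handed the job in at 15 s.

- **Tapping:** Heads 1 and 2 stopped dead, reaching about 24 N with no more than 0.5 mm of give. Head 3 went down about 4.5 mm at 1 to 2 N before it stopped.
- **Cap angle:** Plane fits on the head and lug in the wrist depth image gave 53 to 57 degrees, above the 45 asked for. The arm was still, with a steady pull of about 5 to 6 N.
- **Other clamps and things around:** The last pictures show clamps 1 and 2 shut, and the things in view standing where they were. In the overhead picture the arm hid part of the spanner; the wrist camera showed most of it, still lying in front of the rail.
- **Disagreements:**
  - The shut fingertips touched the heads with the reported TCP about 25 mm lower than expected. Contact came at z 0.049, while the head tops are at 0.074. The wrist depth image showed the same offset, so I set heights by force and depth instead.
  - Before the last small lift, the arm's travel suggested about 55 degrees but the plane fits gave only 48 to 52. I lifted further until the fits themselves showed about 55.

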